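# Clear the scraper off a plaster mould and close it, held shut

## Task

The scraper has been left lying on the open lower half of the plaster mould: slide it blade first, fully home, into the slot of the green wooden holder and let go of it. Then fit the upper mould half squarely down over the two brass dowels (either way round) until the joint faces meet, and press it down steadily with about 20 N, never knocking or forcing it; finish while still holding it pressed shut like that, without letting go. Leave the mug and the jar where they stand.

Things in the scene. Friction and masses are not known exactly. Their poses are not given: they have to be found in the camera images.
- mould_base: Lower mould half, fixed: white plaster 100 (x) x 170 (y) mm on a dark board 116 x 186 mm. Origin: centre of underside, on the bench, z up; yaw within 0.3 rad of world. Flat joint face 45 mm up, with a 60 x 70 mm recess 10 mm deep in its middle. Two brass dowels, 10 mm thick, stand 18 mm out of the face at x = 0, y = +68 and -68 mm; the upper 8 mm taper to a 3 mm tip.
- top_grip (a point): Upper mould half, loose, 0.36 to 0.56 kg: white plaster slab 100 (x) x 170 (y) x 30 mm lying joint face down on the bench, left or right of the lower half. 13 mm through holes at x = 0, y = +68 and -68 mm. Centred on top, a wooden grip bar 80 (x) x 24 (y) x 36 mm high. This point: the bar's centre, 48 mm above the joint face, 18 mm above the slab's top. z up; yaw within 0.35 rad of world.
- top_face (a point): Centre of the upper mould half's joint face (its underside), same axes as the grip point; 45 mm above the lower half's origin when closed.
- scraper_grip (a point): Flat scraper, loose, 60 to 130 g, lying across the lower half's joint face between the dowels, blade pointing away from the robot (+x, within 0.45 rad). Blue grip 90 (x) x 22 (y) x 26 mm high; ahead of it (+x) a flat metal blade 85 long, 40 wide, 4 mm thick, undersides level. This point: the grip's centre, 13 mm above the underside. Centre of mass about 13 mm ahead of it.
- scraper_tip (a point): Middle of the scraper blade's front edge: 130 mm ahead (+x) of the grip's centre, 2 mm above the scraper's underside; same axes.
- holder: Green wooden holder, fixed, left or right of the lower half. Block 100 x 100 x 54 mm high with a level slot 50 wide (y), 10 high, 96 mm deep, floor 30 mm up. Origin: on the bench under the middle of the slot's mouth, which faces the robot; x points into the slot, yaw within 0.3 rad of world. A rest bar 14 wide, 60 mm long, level with the slot's floor, juts in front. Home: blade tip 85 to 93 mm in.
- mug: Blue mug, 80 mm wide, 85 mm high, loose bystander; origin at the centre of its underside.
- jar: Amber jar, 60 mm wide, 75 mm high, loose bystander; origin at the centre of its underside.
Mind the look-alikes: they are no part of the job. What is shaped like the part that bears top_grip but pink or purple is not meant.

How it is judged:
On the way, in this order (a step that is already met when the one before it is completed fails the run):
1. the scraper is home in the holder's slot and let go (x of scraper_tip in the frame of holder above 0.075 m and z of scraper_tip in the frame of holder between 0.028 and 0.042 m and y of scraper_tip in the frame of holder between -0.02 and 0.02 m and angle between the x axis of scraper_tip and the x axis of holder, either way round below 0.2 rad and angle between scraper_tip's own z axis and vertical below 0.2 rad and contact force between the fingers and scraper below 0.2 N), for 0.2 s.
2. the upper half sits on the dowels, joint faces together (horizontal distance between top_face and mould_base below 0.004 m and z of top_face in the frame of mould_base between 0.042 and 0.0475 m and angle between the x axis of top_face and the x axis of mould_base, either way round below 0.06 rad and angle between top_face's own z axis and vertical below 0.04 rad), for 0.2 s.
At the end, for the whole second after the job is handed in: Scraper lies in the holder's slot, blade tip at least 75 mm in, level and straight within 0.2 rad, not touched; upper half on the dowels within 4 mm and 0.06 rad, joint faces within 2.5 mm, tilt under 0.04 rad; the robot is still pressing on it, with 10 to 50 N between the joint faces (all of step 1 and all of step 2 and contact force between mould_top and mould_base between 10 and 50 N and contact force between any of the fingers, the arm and mould_top above 3 N); the arm keeps its last pose, push and grip.
It fails at once if the mould halves are knocked or forced together (over 80 N) (contact force between mould_top and mould_base above 80 N).
It fails at once if the mug is pushed away or tipped (distance of mug from where it was at the start of the episode above 0.03 m or angle between mug's own z axis and vertical above 0.4 rad).
It fails at once if the jar is pushed away or tipped (distance of jar from where it was at the start of the episode above 0.03 m or angle between jar's own z axis and vertical above 0.4 rad).
It also fails if it takes over 72 s, if anything falls off the work surface, if the arm or the gripper's body presses on something with over 40 N, if the wrist force passes 120 N, or if a joint passes its speed limit or range.

## Robot

A 6-joint arm with a two-finger parallel gripper is mounted at the origin on the work surface. World frame = base frame: x ahead of the robot, y to its left, z up, the work surface at z = 0. Lengths are in m, angles in rad, forces in N, time in s.
With the tool pointing down it reaches from about 0.35 to 0.775 m from the base axis. Payload 5.5 kg.
Tool frame: the origin (TCP) lies on the mounting face of the last link; the fingertips stand 173 mm ahead of it and the grasp point (between the pads) lies 155 mm ahead of it; z points along the fingers, y is the line along which they close (so a half turn about z gives the same grasp; the last joint's range is limited). The gripper opens to 85 mm and grips with 20 to 120 N. Pads are 22 mm wide; open, the fingers measure 114 mm over their backs; the gripper's body (76 mm by 85 mm) begins 54 mm behind the grasp point. The pads swing forward as they close: fully open they stand 13 mm farther back than shut.
Start: joints at [-1.244, 0.313, 0.046, 1.304, 0, 1.431], TCP at [0.259, -0.514, 0.405] pointing down, gripper open.
Joint ranges: [-2.76, 2.76], [-0.86, 1.69], [-1.03, 1.26], [-2.2, 2.34], [-1.47, 1.5], [-3.14, 3.14]. Speed limits (rad/s): [2.57, 2.57, 3.14, 3.14, 3.14, 3.14].

## Interface

Orientations are given as a rotation vector (axis times angle).
In Python, from station import manip gives the robot as it stands.
- The arm moves only by the shell command python3 -m jog 'ROWS' [FORCE]. ROWS is JSON, one flat list of numbers, 7 for each row, row after row: the opening, from -1 (shut) to 1 (fully open), then the shift along the world's x, y, z each as a share of 0.02 m, from -1 to 1, then the turn, a rotation vector about the world's x, y, z each as a share of 0.08 rad, from -1 to 1. In form: [fingers, dx, dy, dz, wx, wy, wz, fingers, dx, dy, dz, wx, wy, wz, ...]. A call has 1 to 12 rows; each row shifts and turns the commanded pose from where the row before left it; what a row does not reach is not made up. A row lasts 1/12 s, in which the tool goes at most 41.7 mm and 7.16 degrees, less where a joint would pass 70% of its speed; a pose out of reach is approached as far as the arm can. A call with a number of a shift or a turn outside -1 to 1 is refused whole. A call with a gripper value outside its range is refused whole. The fingers move at their own pace and stop on an object; FORCE is the grip in N (left out, the last holds). Time passes only in rows, so rows that do not move let the fingers close. It gives the time, the measured TCP pose, the force, the opening and the grip force at its end, in the units of the state.
- manip.read_state(): the state, without advancing time (a new reading comes with each control period).
- manip.read_camera(name): name is "scene" or "top"; returns a dict with "frame" (420x560x3 uint8, blue, green, red), "K" (3x3 intrinsics, pixels), "cam_to_world" (4x4, takes a point from camera to world coordinates). Camera axes: x right, y up, looking along -z (the intrinsics and any distortion apply to the point x, -y, -z); pixel columns grow to the right and rows downward; lengths in m; the calibration is good to about 2 mm. A picture is of the moment at which its call begins. There is no depth.
- manip.hand_in(): hands the job in; it is judged then, once.
The state is a dict: "t": time; "q": joint angles; "joint_velocities": joint speeds; "joint_torque": joint torques, N m; "ee_pos": TCP position; "ee_rot": TCP orientation; "ft_force": force on the tool from outside, world axes, zero at the start; "torque": the same for the moment, N m; "opening": finger opening in m; "grip_force": force on a finger pad.
Only numpy, scipy, OpenCV 4.12 (cv2) and the standard library are available. Lean on these libraries where they do the work, as an engineer would, in place of code of your own. Each camera call takes 0.05 s, during which the arm holds its last target. There are 200 camera calls.

## Working session

There is one attempt and no reset: what is moved stays moved. The work goes in short steps, Python scripts to look and compute and a shell command to move; the robot and the scene stay as the last step left them, time stands still between calls to the robot, and variables do not carry over. Pictures are saved under pics/ and viewed, at most 10 in all, crops included, and the job is handed in when it is done.

```bash
mkdir -p pics; ls; cat > h.py <<'E'
import numpy as np, cv2
from station import manip
def cam(n):
    c=manip.read_camera(n); return c
def ray(c,u,v):
    K=np.array(c["K"]);T=np.array(c["cam_to_world"])
    d=np.array([(u-K[0,2])/K[0,0],-(v-K[1,2])/K[1,1],-1]); return T[:3,3],T[:3,:3]@d
def onz(c,u,v,z):
    o,d=ray(c,u,v); return o+d*(z-o[2])/d[2]
def proj(c,p):
    K=np.array(c["K"]);T=np.array(c["cam_to_world"]); q=T[:3,:3].T@(np.array(p)-T[:3,3])
    return K[0,2]+K[0,0]*q[0]/-q[2], K[1,2]+K[1,1]*(-q[1])/-q[2]
E
python3 - <<'E'
from h import *
for n in("scene","top"):
    c=cam(n); cv2.imwrite(f"pics/{n}0.png",c["frame"]); print(n,c.keys(),np.round(c["K"],1).tolist(),np.round(c["cam_to_world"],3).tolist())
s=manip.read_state(); print(s)
E
```

```text
pics
scene dict_keys(['frame', 'K', 'cam_to_world']) [[380.0, 0.0, 283.2], [0.0, 380.0, 211.0], [0.0, 0.0, 1.0]] [[0.025, -0.652, 0.758, 1.176], [1.0, 0.016, -0.019, 0.047], [0.001, 0.758, 0.652, 0.64], [0.0, 0.0, 0.0, 1.0]]
top dict_keys(['frame', 'K', 'cam_to_world']) [[476.7, 0.0, 272.7], [0.0, 476.7, 216.9], [0.0, 0.0, 1.0]] [[-0.009, 0.997, -0.073, 0.413], [-1.0, -0.008, 0.009, 0.091], [0.008, 0.073, 0.997, 1.22], [0.0, 0.0, 0.0, 1.0]]
{'t': 0.1, 'q': array([-1.24360333e+00,  3.13897702e-01,  4.50804787e-02,  1.30356594e+00,
       -5.30996017e-05,  1.43118594e+00]), 'joint_velocities': array([-1.97565393e-04, -1.55961920e-03,  3.02035622e-03,  2.19543192e-05,
       -7.18873444e-04, -2.12657842e-03]), 'joint_torque': array([ 2.02424642e-03, -4.81728315e+01,  2.99242204e+01,  1.28320974e-02,
       -1.71723027e-04, -5.71862174e-06]), 'ee_pos': array([ 0.25869289, -0.51332477,  0.40390855]), 'ee_rot': array([-3.05487695e+00, -7.26249470e-01,  3.16324062e-04]), 'ft_force': array([-0.0813194 ,  0.45983566, -0.54183513]), 'torque': array([0.04892372, 0.06430194, 0.02729683]), 'grip_force': 0.0, 'opening': 0.08556586088417775}
```

View pics/top0.png

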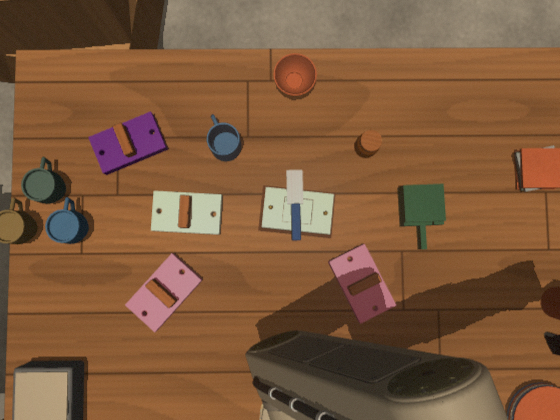

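View pics/scene0.png

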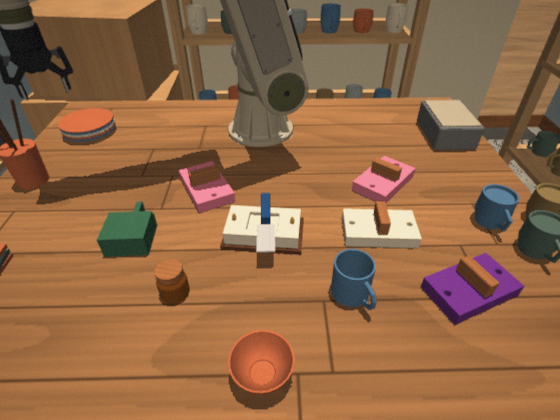

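The top view shows the following, with pixel positions:
- Upper-half candidates: white slab with bar (184,212), pink (165,292), pink (362,283) and purple (128,143). The description says white plaster, so it is (184,212).
- Scraper: blue grip at (295,222), blade at (294,187), on the base at (298,211).
- Holder: green at (422,210), with its rest bar toward the robot.
- Mug: (224,140), not the other blue mug at (67,225). Jar: (370,142).

```bash
cat > meas.py <<'E'
from h import *
c=cam("top"); f=c["frame"]; hsv=cv2.cvtColor(f,cv2.COLOR_BGR2HSV)
H,S,V=cv2.split(hsv)
def comp(m,near,z,name):
    n,l,st,ce=cv2.connectedComponentsWithStats(m.astype(np.uint8))
    ok=[i for i in range(1,n) if st[i,4]>15]
    i=min(ok,key=lambda i:np.hypot(*(ce[i]-near)))
    cn=max(cv2.findContours((l==i).astype(np.uint8),0,1)[0],key=len)
    w=np.array([onz(c,u,v,z)[:2] for u,v in cn[:,0]],np.float32)
    r=cv2.minAreaRect(w*1000)
    b=cv2.boxPoints(r)
    print(name,"area",st[i,4],"bbox",st[i,:4],"ctr",np.round(r[0],1),"size",np.round(r[1],1),"ang",round(r[2],2),"corners",np.round(b,0).tolist())
    return l==i,b
white=(S<75)&(V>150)
comp(white,(200,215),.030,"top"); comp(white,(320,215),.045,"basewhite")
blue=(H>100)&(H<125)&(S>100)
comp(blue,(295,222),.071,"grip")
green=(H>65)&(H<95)&(S>90)
comp(green,(422,210),.054,"holder")
comp((H>100)&(H<125)&(S>70),(224,140),.085,"mug")
comp((H<12)&(S>150)&(V>40),(370,142),.075,"jar")
cv2.imwrite("pics/crop.png",cv2.resize(f[120:270,130:460],None,fx=2.4,fy=2.4,interpolation=2))
E
python3 meas.py
```

```text
top area 2266 bbox [151 191  70  44] ctr [514.2 298. ] size [169.9 101.3] ang 86.39 corners [[458.0, 216.0], [559.0, 210.0], [570.0, 380.0], [469.0, 386.0]]
basewhite area 2781 bbox [262 170  72  64] ctr [540.8  16.7] size [170.  150.4] ang 83.6 corners [[457.0, -59.0], [606.0, -76.0], [625.0, 93.0], [476.0, 110.0]]
grip area 189 bbox [292 204   8  36] ctr [485.8  25.6] size [84.9 16.4] ang 2.17 corners [[443.0, 32.0], [444.0, 16.0], [529.0, 19.0], [528.0, 35.0]]Traceback (most recent call last):
  File "meas.py", line 19, in <module>
    comp(green,(422,210),.054,"holder")
    ~~~~^^^^^^^^^^^^^^^^^^^^^^^^^^^^^^^
  File "meas.py", line 7, in comp
    i=min(ok,key=lambda i:np.hypot(*(ce[i]-near)))
ValueError: min() iterable argument is empty
```

```bash
sed -i 's/^green=.*/print("hsv",hsv[200,420],hsv[235,423]); green=(H>55)\&(H<100)\&(S>60)\&(V<130)/; s/(370,142),.075,"jar")/(370,142),.075,"jar") if 1 else 0/' meas.py
python3 - <<'E'
s=open('meas.py').read().replace('    ok=[','    ok=[').replace("    i=min(","    if not ok: print(name,'none'); return\n    i=min(")
open('meas.py','w').write(s)
E
python3 meas.py
```

```text
top area 2268 bbox [151 191  70  44] ctr [514.1 298. ] size [169.9 101.2] ang 86.41 corners [[458.0, 216.0], [559.0, 210.0], [570.0, 380.0], [469.0, 386.0]]
basewhite area 2779 bbox [262 170  72  64] ctr [540.8  16.7] size [170.  150.3] ang 83.49 corners [[457.0, -59.0], [606.0, -76.0], [625.0, 93.0], [476.0, 110.0]]
grip area 179 bbox [292 204   8  35] ctr [486.9  25.5] size [82.9 16.7] ang 2.17 corners [[445.0, 32.0], [446.0, 16.0], [529.0, 19.0], [528.0, 35.0]]
hsv [55 83 92] [55 89 92]
holder area 782 bbox [405 185  40  39] ctr [ 527.3 -293.6] size [96.1 94.1] ang 89.55 corners [[480.0, -341.0], [574.0, -342.0], [575.0, -246.0], [481.0, -245.0]]
mug area 459 bbox [210 128  29  27] ctr [675.9 194.2] size [52.5 75.6] ang 26.51 corners [[636.0, 216.0], [669.0, 149.0], [716.0, 172.0], [683.0, 240.0]]
jar area 1484 bbox [273  53  44  43] ctr [849.5  23.8] size [106. 106.] ang 89.64 corners [[796.0, -29.0], [902.0, -30.0], [903.0, 77.0], [797.0, 77.0]]
```

View pics/crop.png

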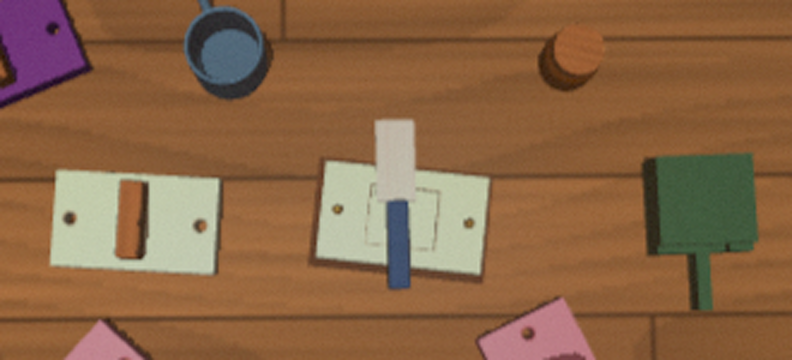

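The close crop confirms the white slab with the wooden bar, at crop (135,220), and the scraper on the base with the dowels at crop (337,209) and (469,223). The holder's mouth and rest bar face the robot. Next I refine the numbers.

```bash
cat > m2.py <<'E'
from h import *
fs=[]
for _ in range(6): c=cam("top"); fs.append(c["frame"].astype(float))
f=np.mean(fs,0).astype(np.uint8); H,S,V=cv2.split(cv2.cvtColor(f,cv2.COLOR_BGR2HSV))
def rect(m,roi,z,name,k=0):
    u0,v0,u1,v1=roi; a=np.zeros(m.shape,np.uint8); a[v0:v1,u0:u1]=m[v0:v1,u0:u1]
    if k: a=cv2.morphologyEx(a,cv2.MORPH_OPEN,np.ones((k,k)))
    cs=cv2.findContours(a,0,1)[0]
    cn=max(cs,key=cv2.contourArea); w=np.array([onz(c,u,v,z)[:2] for u,v in cn[:,0]],np.float32)*1000
    r=cv2.minAreaRect(w); a_=r[2]; a_=a_-90 if a_>45 else a_
    yy,xx=np.nonzero(a); p=onz(c,xx.mean(),yy.mean(),z)*1000
    print(name,"rect ctr",np.round(r[0],1),"size",np.round(r[1],1),"yaw",round(np.radians(a_),3),"centroid",np.round(p[:2],1),"n",len(xx))
white=(S<75)&(V>150)
def spot(roi,z,name):
    u0,v0,u1,v1=roi; w=(255-f[v0:v1,u0:u1,0].astype(float)); w=np.clip(w-np.median(w)-25,0,None)
    v,u=np.mgrid[v0:v1,u0:u1]; u=(u*w).sum()/w.sum(); v=(v*w).sum()/w.sum()
    p=onz(c,u,v,z)*1000; print(name,round(u,1),round(v,1),np.round(p[:2],1)); return p
def pair(a,b,n): d=a-b; print(n,"mid",np.round((a+b)[:2]/2,1),"dist",np.round(np.hypot(*d[:2]),1),"yaw",round(np.arctan2(-d[0],d[1]),3))
pair(spot((265,200,277,214),.056,"dowL"),spot((320,206,332,220),.056,"dowR"),"base")
pair(spot((153,204,165,217),.027,"hL"),spot((207,207,219,221),.027,"hR"),"top")
rect((V<200)&(S>120)&(H<20),(174,192,196,232),.066,"bar")
B=(H>100)&(H<128)&(S>90)
rect(B,(285,200,305,245),.071,"grip")
rect((S<70)&(V>110)&~((H>30)&(H<90)&(S>25)),(280,165,308,202),.049,"blade")
g=(H>45)&(H<100)&(S>50)&(f[...,1].astype(int)>f[...,2]+12)
print("V top/left/front/bar",V[200,425],V[200,402],V[222,420],V[235,423])
rect(g&(V>82),(395,180,450,228),.054,"hold",9)
rect(g,(415,227,432,250),.030,"restbar")
for r in range(182,228,6): 
    x=np.nonzero(g[r,395:450])[0]+395; print(r,x.min(),x.max(),V[r,x.min():x.min()+9].tolist(),end=" ")
cv2.imwrite("pics/hold.png",cv2.resize(f[175:255,390:460],None,fx=8,fy=7,interpolation=2))
E
python3 m2.py
```

```text
dowL 270.3 206.8 [523.3  86.2]
dowR 325.4 213.0 [506.7 -48.7]
base mid [515.   18.8] dist 135.9 yaw -0.122
hL 158.6 210.5 [518.8 366.1]
hR 212.9 213.6 [509.9 230.3]
top mid [514.3 298.2] dist 136.1 yaw -0.065
bar rect ctr [513.6 295. ] size [26.8 78.1] yaw -0.052 centroid [513.5 294.7] n 352
grip rect ctr [485.7  25.7] size [17.  84.8] yaw -0.013 centroid [487.1  25.2] n 268
blade rect ctr [576.4  28.4] size [66.8 77.3] yaw -0.008 centroid [575.   26.4] n 543
V top/left/front/bar 89 46 84 90
hold rect ctr [ 531.  -292.6] size [98.3 86.7] yaw -0.008 centroid [ 530.9 -292.6] n 1400
restbar rect ctr [ 445.5 -294.9] size [52.9 12.7] yaw 0.027 centroid [ 445.3 -294.6] n 112Traceback (most recent call last):
  File "m2.py", line 30, in <module>
    x=np.nonzero(g[r,395:450])[0]+395; print(r,x.min(),x.max(),V[r,x.min():x.min()+9].tolist(),end=" ")
                                               ~~~~~^^
    return umr_minimum(a, axis, None, out, keepdims, initial, where)
ValueError: zero-size array to reduction operation minimum which has no identity
```

```bash
sed -i '/^for r in range(182/,/x=np.nonzero/d' m2.py; cat >> m2.py <<'E'
pts=[]
for r in range(173,186): x=np.nonzero((S[r,280:310]<70))[0]+280; pts.append(onz(c,x.mean(),r,.049)); 
for r in range(207,238): x=np.nonzero(B[r,285:305])[0]+285; pts.append(onz(c,x.mean(),r,.071))
pts=np.array(pts)*1000; print(np.round(pts[[0,12,13,-1]],1).tolist()); k=np.polyfit(pts[:,0],pts[:,1],1); print("axis slope",k, "blade-row y",pts[:13,1].mean(), "grip fit",np.polyfit(pts[13:,0],pts[13:,1],1))
v=np.nonzero(S[160:200,294]<70)[0]+160; print("tip",onz(c,294.5,v.min()-.5,.049)*1000)
v=np.nonzero(B[195:250,295])[0]+195; print("grip ends",onz(c,295,v.min()-.5,.071)*1000,onz(c,295.5,v.max()+.5,.071)*1000)
E
python3 m2.py | tail -4
```

```text
[[607.5, 26.7, 49.0], [577.5, 25.8, 49.0], [520.8, 25.3, 71.0], [448.2, 25.0, 71.0]]
axis slope [9.63768612e-03 2.06062976e+01] blade-row y 26.221245806203072 grip fit [1.61126105e-02 1.75098224e+01]
tip [616.27782389  25.35678036  49.        ]
grip ends [529.28720527  26.39606478  71.        ] [442.15550503  26.26873416  71.        ]
```

View pics/hold.png

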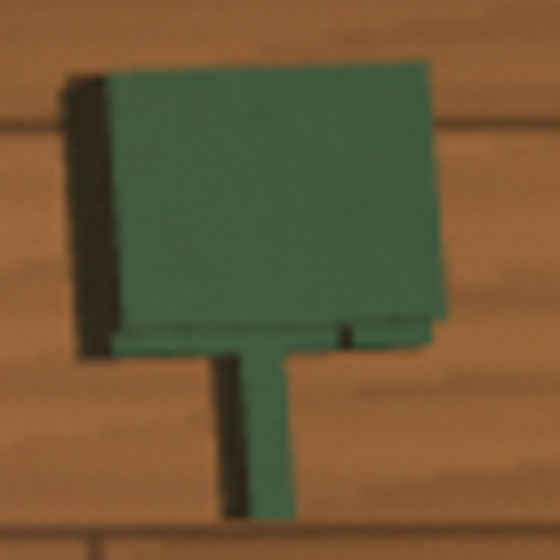

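```bash
python3 - <<'E'
from h import *
c=cam("top")
def P(u,v,z): return onz(c,390+(u+.5)/8-.5,175+(v+.5)/7-.5,z)[:2]*1000
A,B,C,D=[P(*p,.054) for p in((107,75),(430,62),(445,318),(120,330))]
print(A,B,C,D); y=(A-B+D-C); x=(A-D+B-C); print(np.linalg.norm(y)/2,np.linalg.norm(x)/2,"yaw",np.arctan2(-y[0],y[1]),np.arctan2(x[1],x[0]),"front mid",(C+D)/2)
E1=(P(242,352,.03)+P(287,352,.03))/2;E2=(P(250,518,.03)+P(295,518,.03))/2
print("bar",E1,E2,np.arctan2(*(E1-E2)[::-1]))
from scipy.spatial.transform import Rotation as R
s=manip.read_state(); M=R.from_rotvec(s['ee_rot']).as_matrix(); print(M[:,0],M[:,1],s['ee_pos'])
E
```

```text
[ 574.01845948 -241.75956564] [ 577.85941571 -341.91710053] [ 487.24760495 -343.36177492] [ 483.87289223 -243.15585086]
100.2466727146102 90.38985114071356 yaw 0.03599734207026009 0.015715683401751206 front mid [ 485.56024859 -293.25881289]
bar [ 477.05100829 -295.16385703] [ 417.74838385 -295.77551668] 0.010313842982439028
[ 8.93019883e-01  4.50017207e-01 -3.63787036e-05] [ 4.50017208e-01 -8.93019879e-01  8.76736980e-05] [ 0.25875032 -0.51350635  0.40473036]
```

The holder picture shows the block's top face at crop (107,75)–(445,318) with a recessed front lip. The rest bar runs from (264,352) to (272,518). That puts the mouth at about x 0.476, y −0.294, yaw about 0.03. The scraper grip is at about (0.486, 0.0254), yaw 0.01. First I move above the scraper.

```bash
python3 -m jog '[1,0.43,1,0,0,0,-0.9, 1,0.43,1,0,0,0,-0.9, 1,0.43,1,0,0,0,-0.9, 1,0.43,1,0,0,0,-0.9, 1,0.43,1,0,0,0,-0.9, 1,0.43,1,0,0,0,-0.9, 1,0.43,1,0,0,0,-0.3, 1,0.43,1,0,0,0,0, 1,0.43,1,0,0,0,0, 1,0.43,1,0,0,0,0, 1,0.43,1,0,0,0,0, 1,0.43,1,0,0,0,0]' 40
python3 -m jog '[1,0.43,1,0,0,0,0, 1,0.43,1,0,0,0,0, 1,0.43,1,0,0,0,0, 1,0.43,1,0,0,0,0, 1,0.43,1,0,0,0,0, 1,0.43,1,0,0,0,0, 1,0.43,1,-0.5,0,0,0, 1,0.43,1,-0.5,0,0,0, 1,0.43,1,-0.5,0,0,0, 1,0.43,1,-0.5,0,0,0, 1,0.43,1,-0.5,0,0,0, 1,0.43,1,-0.5,0,0,0]'
```

```text
t: 1.85
ee_pos: [0.3622, -0.2725, 0.4049]
ee_rot: [3.141, 0.017, 0.0]
ft_force: [0.0, -0.2, -0.1]
opening: 0.0853
grip_force: 0.0
t: 2.85
ee_pos: [0.4655, -0.0324, 0.3445]
ee_rot: [3.141, 0.017, 0.001]
ft_force: [1.0, 0.3, 0.5]
opening: 0.0855
grip_force: 0.0
```

```bash
python3 -m jog '[1,0.4,0.95,-0.5,0,0,0, 1,0.4,0.95,-0.5,0,0,0, 1,0.4,1,-0.5,0,0,0, 1,0,0,-1,0,0,0, 1,0,0,-1,0,0,0, 1,0,0,-0.5,0,0,0, 1,0,0,0,0,0,0]'
python3 - <<'E'
from h import *
c=cam("scene"); cv2.imwrite("pics/s1.png",cv2.resize(c["frame"][150:290,180:340],None,fx=4,fy=4,interpolation=2))
E
```

```text
t: 3.43
ee_pos: [0.488, 0.0247, 0.2626]
ee_rot: [-3.141, -0.017, 0.007]
ft_force: [-0.5, -0.5, -0.4]
opening: 0.0856
grip_force: 0.0
```

View pics/s1.png

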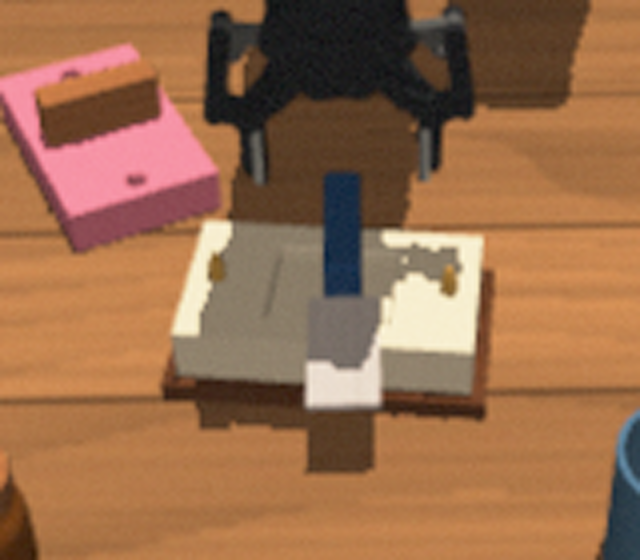

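The gripper, fingers at (255,160) and (427,155), straddles the blue grip at (343,235). I descend and grasp.

```bash
python3 -m jog '[1,0.1,0.04,-0.66,0,0,0, 1,0,0,-0.66,0,0,0, 1,0,0,-0.66,0,0,0, 1,0,0,0,0,0,0, -1,0,0,0,0,0,0, -1,0,0,0,0,0,0, -1,0,0,0,0,0,0, -1,0,0,0,0,0,0, -1,0,0,0,0,0,0, -1,0,0,0,0,0,0, -1,0,0,0,0,0,0, -1,0,0,0,0,0,0]' 50
```

```text
t: 4.48
ee_pos: [0.4916, 0.0252, 0.226]
ee_rot: [3.141, 0.017, 0.003]
ft_force: [-0.3, -0.9, 6.1]
opening: 0.0206
grip_force: 50.0
```

```bash
python3 -m jog '[-1,0,0,0.3,0,0,0, -1,0,0,0.7,0,0,0, -1,0,0,1,0,0,0, -1,0,0,0.8,0,0,0, -1,-0.3,-0.5,0,0,0,0.2, -1,-0.6,-0.9,0,0,0,0, -1,-0.6,-0.9,0,0,0,0, -1,-0.6,-0.9,0,0,0,0, -1,-0.6,-0.9,0,0,0,0, -1,-0.6,-0.9,0,0,0,0, -1,-0.6,-0.9,0,0,0,0, -1,-0.6,-0.9,0,0,0,0]'
python3 -m jog '[-1,-0.6,-0.9,0,0,0,0, -1,-0.6,-0.9,0,0,0,0, -1,-0.6,-0.9,0,0,0,0, -1,-0.6,-0.9,0,0,0,0, -1,-0.5,-0.9,0,0,0,0, -1,-0.3,-0.9,0,0,0,0, -1,0,-0.9,0,0,0,0, -1,0,-0.9,0,0,0,0, -1,0,-0.9,0,0,0,0, -1,0,-0.5,0,0,0,0, -1,0,0,0,0,0,0, -1,0,0,0,0,0,0]'
python3 - <<'E'
from h import *
c=cam("top"); cv2.imwrite("pics/t2.png",cv2.resize(c["frame"][160:310,330:480],None,fx=4,fy=4,interpolation=2))
c=cam("scene"); cv2.imwrite("pics/s2.png",cv2.resize(c["frame"][110:290,60:260],None,fx=4,fy=3.3,interpolation=2))
E
```

```text
t: 5.48
ee_pos: [0.4003, -0.1113, 0.2812]
ee_rot: [-3.141, -0.043, 0.001]
ft_force: [0.7, -0.5, -0.9]
opening: 0.0211
grip_force: 49.2
t: 6.48
ee_pos: [0.3369, -0.2825, 0.2809]
ee_rot: [-3.14, -0.041, 0.001]
ft_force: [-0.4, 0.2, -1.1]
opening: 0.021
grip_force: 49.2
```

View pics/s2.png

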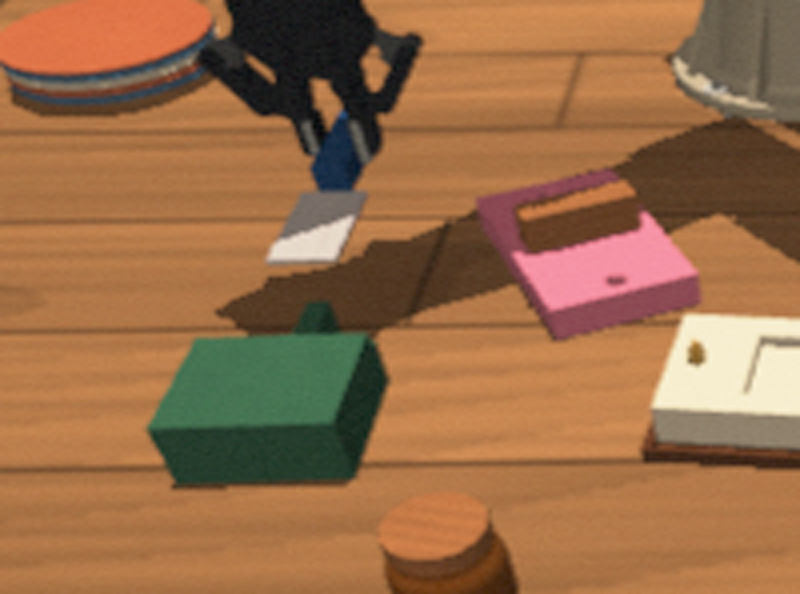

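The scraper is held level in the gripper, with its blade tip edge at (268–338, 262). The holder is in front of it. I triangulate the tip to check this.

```bash
python3 - <<'E'
from h import *
a=cam("scene"); b=cam("top")
L=(60+268/4-.4,110+262/3.3-.4); R=(60+338/4-.4,110+262/3.3-.4)
f=b["frame"]; H,S,V=cv2.split(cv2.cvtColor(f,cv2.COLOR_BGR2HSV))
m=np.zeros(S.shape,np.uint8); m[180:290,395:445]=((S<60)&(V>60))[180:290,395:445]
n,l,st,ce=cv2.connectedComponentsWithStats(m)
i=1+np.argmax(st[1:,4]); print(st[i],ce[i],cv2.boxPoints(cv2.minAreaRect(np.argwhere(l==i)[:,::-1].astype(np.float32))).round(1).tolist())
top_v=st[i,1]-.5; row=np.nonzero(l[st[i,1]+2]==i)[0]; u=row.mean()
for p in(L,R,((L[0]+R[0])/2,L[1])): print("scene@.102",onz(a,*p,.102)*1000)
print("top@.102",onz(b,u,top_v,.102)*1000, "row w",len(row))
o1,d1=ray(a,(L[0]+R[0])/2,L[1]);o2,d2=ray(b,u,top_v)
t=np.linalg.lstsq(np.c_[d1,-d2],o2-o1,rcond=None)[0];print("tri",o1+d1*t[0],o2+d2*t[1])
# slant: y centre along blade
for r in range(st[i,1]+2,st[i,1]+st[i,3]-2,6): x=np.nonzero(l[r]==i)[0]; print(r,x.mean(),np.round(onz(b,x.mean(),r,.102)*1000,1))
E
```

```text
[417 230  19  37 602] [425.77242525 247.90531561] [[416.29998779296875, 230.0], [433.1000061035156, 229.10000610351562], [435.1000061035156, 265.8999938964844], [418.3999938964844, 266.79998779296875]]
scene@.102 [ 463.40520511 -298.84464718  102.        ]
scene@.102 [ 464.39550676 -258.16304483  102.        ]
scene@.102 [ 463.90034583 -278.50426113  102.        ]
top@.102 [ 462.21601474 -277.0621154   102.        ] row w 17
tri [ 0.46259423 -0.27910189  0.10101359] [ 0.46228186 -0.27755834  0.10049202]
232 425.0 [ 456.3 -276.9  102. ]
238 425.0 [ 442.2 -276.4  102. ]
244 425.5 [ 428.2 -277.1  102. ]
250 426.0 [ 414.1 -277.9  102. ]
256 426.5 [ 400.1 -278.6  102. ]
262 426.5 [ 386.1 -278.1  102. ]
```

```bash
python3 -m jog '[-1,0,-0.42,-0.5,0,0,0, -1,0,-0.4,-0.8,0,0,0, -1,0,0,-0.8,0,0,0, -1,0,0,-0.7,0,0,0, -1,0,0,-0.3,0,0,0, -1,0,0,-0.15,0,0,0, -1,0,0,0,0,0,0, -1,0,0,0,0,0,0]'
python3 - <<'E'
from h import *
a=cam("scene");b=cam("top")
cv2.imwrite("pics/t3.png",cv2.resize(b["frame"][170:290,370:470],None,fx=6,fy=5,interpolation=2))
E
```

```text
t: 7.35
ee_pos: [0.3374, -0.2993, 0.2164]
ee_rot: [3.141, 0.043, 0.0]
ft_force: [-0.1, -0.4, -0.7]
opening: 0.0207
grip_force: 49.2
```

View pics/t3.png

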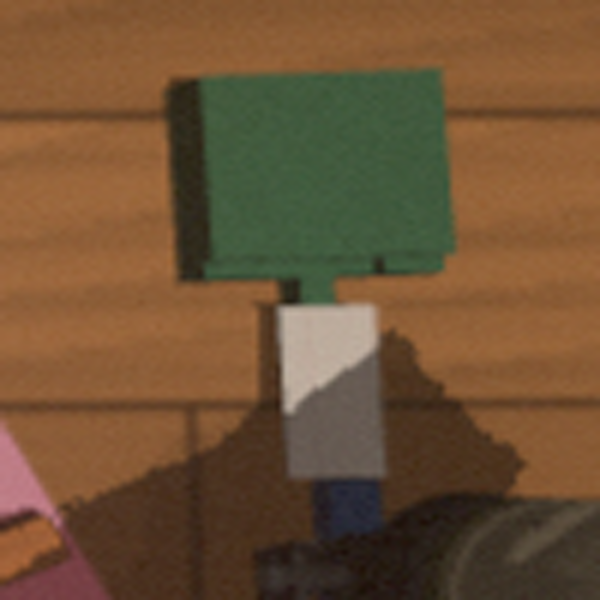

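The blade centre at (328,305) is about 2 mm to the −y side of the slot and bar axis at about (321,285). I shift +y and slide in.

```bash
python3 -m jog '[-1,0,0.1,-0.07,0,0,0, -1,0.3,0.01,0,0,0,0, -1,0.5,0.015,0,0,0,0, -1,0.5,0.015,0,0,0,0, -1,0.4,0.01,0,0,0,0, -1,0,0,0,0,0,0]'
```

```text
t: 7.95
ee_pos: [0.3732, -0.2965, 0.215]
ee_rot: [3.14, 0.045, 0.003]
ft_force: [0.4, -0.7, -0.7]
opening: 0.0206
grip_force: 49.2
```

```bash
python3 -m jog '[-1,0.5,0.015,0,0,0,0, -1,0.5,0.015,0,0,0,0, -1,0.5,0.015,0,0,0,0, -1,0.5,0.015,0,0,0,0, -1,0.3,0.01,0,0,0,0, -1,0.2,0.01,0,0,0,0, -1,0,0,0,0,0,0]'
```

```text
t: 8.53
ee_pos: [0.4221, -0.2945, 0.2147]
ee_rot: [3.141, 0.043, 0.0]
ft_force: [0.2, 0.9, -1.0]
opening: 0.021
grip_force: 49.2
```

```bash
python3 -m jog '[-1,0.25,0.01,0,0,0,0, -1,0.25,0.01,0,0,0,0, -1,0.2,0.01,0,0,0,0, -1,0,0,0,0,0,0]'; python3 -m jog '[-1,0.15,0,0,0,0,0, -1,0.1,0,0,0,0,0, -1,0,0,0,0,0,0]'
```

```text
t: 8.87
ee_pos: [0.4359, -0.2941, 0.2149]
ee_rot: [3.141, 0.043, 0.001]
ft_force: [0.6, 0.2, -0.8]
opening: 0.0212
grip_force: 49.2
t: 9.12
ee_pos: [0.4405, -0.294, 0.2148]
ee_rot: [3.141, 0.042, 0.0]
ft_force: [-0.2, -0.1, -0.8]
opening: 0.0206
grip_force: 49.2
```

```bash
python3 -m jog '[-1,0,0,-0.08,0,0,0, -1,0,0,0,0,0,0, 1,0,0,0,0,0,0, 1,0,0,0,0,0,0, 1,0,0,0,0,0,0, 1,0,0,0,0,0,0, 1,0,0,0,0,0,0, 1,0,0,0,0,0,0, 1,0,0,0.5,0,0,0, 1,0,0,1,0,0,0, 1,0,0,1,0,0,0, 1,0,0,1,0,0,0]'
python3 -m jog '[1,0,0.5,1,0,0,-0.6, 1,0.3,1,0.8,0,0,-0.58, 1,0.3,1,0,0,0,0, 1,0.3,1,0,0,0,0, 1,0.3,1,0,0,0,0, 1,0.3,1,0,0,0,0, 1,0.3,1,0,0,0,0, 1,0.3,1,0,0,0,0, 1,0.3,1,0,0,0,0, 1,0.3,1,0,0,0,0, 1,0.3,1,0,0,0,0, 1,0.3,1,0,0,0,0]'
python3 - <<'E'
from h import *
a=cam("scene");b=cam("top")
cv2.imwrite("pics/t4.png",np.hstack([cv2.resize(b["frame"][175:275,380:470],(400,444),interpolation=2),cv2.resize(a["frame"][180:280,80:170],(400,444),interpolation=2)]))
E
```

```text
t: 10.12
ee_pos: [0.4401, -0.2938, 0.2845]
ee_rot: [-3.141, -0.042, 0.0]
ft_force: [0.1, -0.2, -0.3]
opening: 0.0854
grip_force: 0.0
t: 11.12
ee_pos: [0.5063, -0.0629, 0.3201]
ee_rot: [3.139, -0.106, 0.001]
ft_force: [-0.5, 0.0, -0.2]
opening: 0.0856
grip_force: 0.0
```

View pics/t4.png

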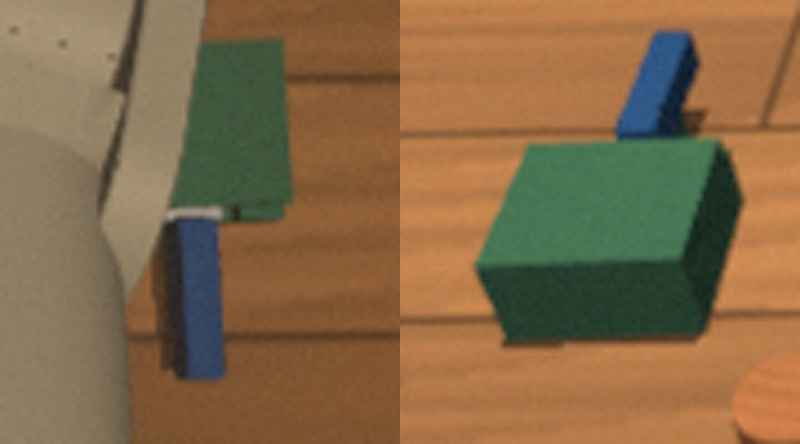

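The scraper lies straight in the slot, blue grip at (200,300), with only a sliver of blade at the lip (195,213). That meets step 1. Next I go over the upper half.

```bash
python3 -m jog '[1,0.02,1,0,0,0,0, 1,0.02,1,0,0,0,0, 1,0.02,1,0,0,0,0, 1,0.02,1,0,0,0,0, 1,0.02,1,0,0,0,0, 1,0.02,1,0,0,0,0, 1,0.02,1,0,0,0,0, 1,0.02,1,0,0,0,0, 1,0.02,1,0,0,0,0, 1,0.02,1,0,0,0,0, 1,0.02,1,0,0,0,0, 1,0.02,1,0,0,0,0]'
python3 -m jog '[1,0.02,1,0,0,0,0, 1,0.02,1,0,0,0,0, 1,0.02,1,-0.4,0,0,0, 1,0.02,1,-0.7,0,0,0, 1,0.02,0.5,-0.7,0,0,0, 1,0.02,0.5,-0.7,0,0,0, 1,0,0,0,0,0,0]'
```

```text
t: 12.22
ee_pos: [0.5104, 0.1008, 0.3189]
ee_rot: [-3.088, -0.044, 0.002]
ft_force: [-0.1, 0.1, 0.5]
opening: 0.0855
grip_force: 0.0
t: 12.8
ee_pos: [0.5163, 0.1449, 0.2652]
ee_rot: [-3.045, -0.156, 0.016]
ft_force: [-0.4, -0.4, -1.1]
opening: 0.086
grip_force: 0.0
```

```bash
python3 - <<'E'
from h import *
np.set_printoptions(precision=3,suppress=True)
s=manip.read_state(); print(s['q'],s['joint_velocities'],s['joint_torque'],s['torque'],s['ee_pos'])
c=cam("top"); a=cam("scene"); cv2.imwrite("pics/x.png",np.hstack([cv2.resize(c["frame"],(400,300)),cv2.resize(a["frame"],(400,300))]))
E
python3 -m jog '[1,0,0,0,0,0,0]'
```

```text
[ 0.102  0.323 -0.298  0.956  0.093  3.141] [-0.014 -0.028  0.031  0.063 -0.012  0.   ] [  0.121 -46.312  27.815  -0.778   0.392  -0.   ] [-0.098  0.015 -0.034] [0.516 0.145 0.265]
t: 12.98
ee_pos: [0.5177, 0.1441, 0.2689]
ee_rot: [-3.046, -0.154, 0.007]
ft_force: [-0.1, -0.1, 0.0]
opening: 0.0855
grip_force: 0.0
```

View pics/x.png

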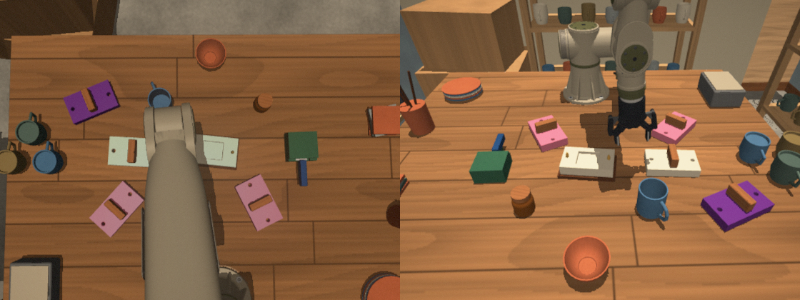

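Joint 6 reached its limit and blocked the motion, tilting the tool. The view shows nothing touched. I will make a half turn, which gives the same grasp, after correcting the tilt.

```bash
cat > tilt.py <<'E'
from h import *
from scipy.spatial.transform import Rotation as R
s=manip.read_state(); M=R.from_rotvec(s['ee_rot']).as_matrix(); z=M[:,2]
ax=np.cross(z,[0,0,-1]); print("corr share",np.round(ax/.08,2),"yaw",round(np.arctan2(M[1,0],M[0,0]),3),"pos",np.round(s['ee_pos'],4),"q",np.round(s['q'],2),"F",np.round(s['ft_force'],1))
E
python3 -m jog '[1,0,0,1,0,0,1, 1,0,0,1,0,0,1, 1,0,0,0,0,0,1, 1,0,0,0,0,0,1, 1,0,0,0,0,0,1, 1,0,0,0,0,0,0]'; python3 tilt.py
```

```text
t: 13.48
ee_pos: [0.5179, 0.1438, 0.3098]
ee_rot: [-2.957, -0.759, 0.033]
ft_force: [0.7, -0.1, -1.0]
opening: 0.0856
grip_force: 0.0
corr share [-1.01 -0.53 -0.  ] yaw 0.502 pos [0.5179 0.1438 0.3098] q [ 0.1   0.3  -0.21  1.09  0.08  2.74] F [ 0.7 -0.1 -1. ]
```

```bash
python3 -m jog '[1,0,0,0,-1,-0.53,0, 1,0,0.7,0,0,0,1, 1,0,0.7,0,0,0,1, 1,0,0.7,0,0,0,1, 1,0,0.7,0,0,0,1, 1,0,0.7,0,0,0,1, 1,0,0.7,0,0,0,1, 1,0,0.7,0,0,0,1, 1,0,0.7,0,0,0,1, 1,0,0.7,0,0,0,1, 1,0,0.7,0,0,0,1, 1,0,0.7,0,0,0,1]'
python3 -m jog '[1,0,0,0,0,0,1, 1,0,0,0,0,0,1, 1,0,0,0,0,0,1, 1,0,0,0,0,0,1, 1,0,0,0,0,0,1, 1,0,0,0,0,0,1, 1,0,0,0,0,0,1, 1,0,0,0,0,0,1, 1,0,0,0,0,0,1, 1,0,0,0,0,0,1, 1,0,0,0,0,0,1, 1,0,0,0,0,0,1]'
python3 -m jog '[1,0,0,0,0,0,1, 1,0,0,0,0,0,1, 1,0,0,0,0,0,1, 1,0,0,0,0,0,1, 1,0,0,0,0,0,1, 1,0,0,0,0,0,1, 1,0,0,0,0,0,1, 1,0,0,0,0,0,1, 1,0,0,0,0,0,1, 1,0,0,0,0,0,0]'; python3 tilt.py
```

```text
t: 14.48
ee_pos: [0.5176, 0.2986, 0.3092]
ee_rot: [2.421, 2.002, -0.002]
ft_force: [0.2, -0.2, -0.0]
opening: 0.0849
grip_force: 0.0
t: 15.48
ee_pos: [0.5177, 0.2979, 0.3092]
ee_rot: [1.222, 2.892, -0.002]
ft_force: [0.1, -0.1, 0.4]
opening: 0.0851
grip_force: 0.0
t: 16.32
ee_pos: [0.5176, 0.2979, 0.3091]
ee_rot: [0.127, 3.136, -0.002]
ft_force: [-0.4, 0.4, -0.2]
opening: 0.0854
grip_force: 0.0
corr share [0.02 0.03 0.  ] yaw 3.06 pos [0.5176 0.2979 0.3091] q [ 0.39  0.4  -0.07  1.1  -0.    0.47] F [-0.4  0.4 -0.2]
```

```bash
python3 -m jog '[1,-0.16,0,-1,0,0,0.2, 1,0,0,-1,0,0,0, 1,0,0,-1,0,0,0, 1,0,0,-0.8,0,0,0, 1,0,0,-0.6,0,0,0, 1,0,0,-0.33,0,0,0, 1,0,0,0,0,0,0]'; python3 -m jog '[0,0,0,0,0,0,0, -0.3,0,0,0,0,0,0, -1,0,0,0,0,0,0, -1,0,0,0,0,0,0, -1,0,0,0,0,0,0, -1,0,0,0,0,0,0, -1,0,0,0,0,0,0, -1,0,0,0,0,0,0, -1,0,0,0,0,0,0]' 100;python3 tilt.py
```

```text
t: 16.9
ee_pos: [0.5137, 0.2977, 0.2126]
ee_rot: [-0.106, -3.139, 0.004]
ft_force: [-0.1, 0.1, -1.1]
opening: 0.0853
grip_force: 0.0
t: 17.65
ee_pos: [0.5146, 0.2981, 0.2149]
ee_rot: [0.102, 3.137, -0.002]
ft_force: [-1.4, -0.1, 6.3]
opening: 0.0222
grip_force: 99.8
corr share [0.02 0.04 0.  ] yaw 3.077 pos [0.5146 0.2981 0.2149] q [ 0.39  0.47 -0.21  0.89 -0.    0.46] F [-1.4 -0.1  6.3]
```

```bash
python3 -m jog '[-1,0,0,0.3,0,0,0, -1,0,0,0.5,0,0,0, -1,0,0,0.8,0,0,0, -1,0,0,1,0,0,0, -1,0,0,1,0,0,0, -1,0,0,0.9,0,0,0, -1,0,0,0,0,0,0]';python3 tilt.py; python3 -m jog '[-1,0,-0.3,0,0,0,-0.1, -1,0,-0.6,0,0,0,-0.2, -1,0,-0.8,0,0,0,-0.2, -1,0,-0.8,0,0,0,-0.2, -1,0,-0.8,0,0,0,0, -1,0,-0.8,0,0,0,0, -1,0,-0.8,0,0,0,0, -1,0,-0.8,0,0,0,0, -1,0,-0.8,0,0,0,0, -1,0,-0.8,0,0,0,0, -1,0,-0.8,0,0,0,0, -1,0,-0.8,0,0,0,0]'
python3 -m jog '[-1,0,-0.8,0,0,0,0, -1,0,-0.8,0,0,0,0, -1,0,-0.8,0,0,0,0, -1,0,-0.8,0,0,0,0, -1,0,-0.8,0,0,0,0, -1,0,-0.6,0,0,0,0, -1,0,-0.4,0,0,0,0, -1,0,-0.1,0,0,0,0, -1,0,0,0,0,0,0, -1,0,0,0,0,0,0, -1,0,0,0,0,0,0]';python3 tilt.py
```

```text
t: 18.23
ee_pos: [0.5152, 0.2985, 0.308]
ee_rot: [0.101, 3.133, 0.001]
ft_force: [-0.1, 0.9, -2.8]
opening: 0.0222
grip_force: 98.7
corr share [-0.01  0.09  0.  ] yaw 3.077 pos [0.5152 0.2985 0.308 ] q [ 0.39  0.39 -0.08  1.09 -0.    0.46] F [-0.1  0.9 -2.8]
t: 19.23
ee_pos: [0.513, 0.1182, 0.3019]
ee_rot: [-0.192, -3.134, 0.004]
ft_force: [0.2, 0.6, -3.7]
opening: 0.0219
grip_force: 98.4
t: 20.15
ee_pos: [0.5142, 0.0186, 0.3038]
ee_rot: [0.188, 3.135, -0.002]
ft_force: [0.5, 0.1, -3.9]
opening: 0.022
grip_force: 98.6
corr share [0.02 0.02 0.  ] yaw 3.022 pos [0.5142 0.0186 0.3038] q [-0.12  0.25 -0.29  1.03 -0.    0.  ] F [ 0.5  0.1 -3.9]
```

```bash
python3 - <<'E'
from h import *
b=cam("top");a=cam("scene")
cv2.imwrite("pics/t5.png",np.hstack([cv2.resize(b["frame"][165:265,240:350],(400,364),interpolation=2),cv2.resize(a["frame"][150:270,200:330],(400,369),interpolation=2)[:364]]))
E
```

View pics/t5.png

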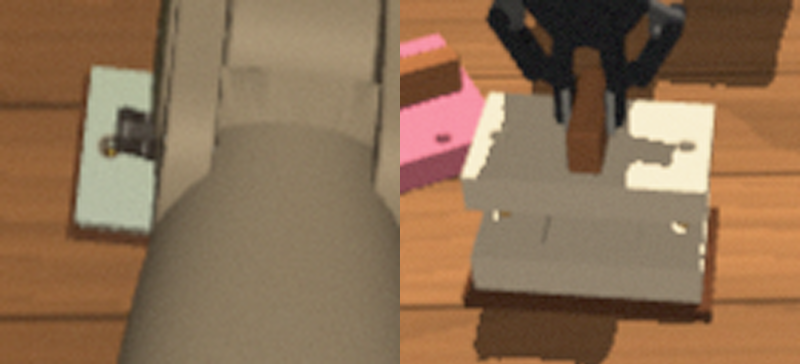

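The left panel shows the slab's left hole at (108,147), nearly over the dowel. The right panel shows the slab level above the base. I check the hole position numerically.

```bash
cat > edge.py <<'E'
from h import *
s=manip.read_state(); zt=s['ee_pos'][2]-.2149+.030
b=cam("top");f=b["frame"]; H,S,V=cv2.split(cv2.cvtColor(f,cv2.COLOR_BGR2HSV))
# slab left edge in top view: white region left of arm
w=((S<75)&(V>150)); 
L=[];
for v in range(186,225):
    x=np.nonzero(w[v,255:282])[0]
    if len(x)>4: L.append(onz(b,255+x[0]-.5,v,zt)[:2]*1000)
L=np.array(L); k=np.polyfit(L[:,0],L[:,1],1); print("left edge at x=515:",np.polyval(k,515),"yaw",k[0],"n",len(L),"-> centre y",np.polyval(k,515)-85)
T=[];Bt=[]
for u in range(265,281):
    y=np.nonzero(w[175:235,u])[0]+175
    T.append(onz(b,u,y[0]-.5,zt)[:2]*1000);Bt.append(onz(b,u,y[-1]+.5,zt)[:2]*1000)
T=np.array(T);Bt=np.array(Bt); t=np.polyfit(T[:,1],T[:,0],1);q=np.polyfit(Bt[:,1],Bt[:,0],1); print("far edge x at y=86",np.polyval(t,86),"near",np.polyval(q,86),"mid",(np.polyval(t,86)+np.polyval(q,86))/2,"slopes",t[0],q[0])
print("expected hole L",515+68*.1217,18.8+67.5,"pic hole",onz(b,269.3,205,zt)*1000)
E
python3 edge.py
```

```text
left edge at x=515: 105.39670078171538 yaw -0.1226113166355374 n 36 -> centre y 20.39670078171538
far edge x at y=86 572.9301278894666 near 472.1219931454637 mid 522.5260605174651 slopes 0.13834280720470626 0.12491644164092451
expected hole L 523.2756 86.3 pic hole [521.43845477  88.75771126 118.9713195 ]
```

```bash
python3 -m jog '[-1,0.04,-0.02,-0.3,0,0,0, -1,0,0,-0.4,0,0,0, -1,0,0,-0.3,0,0,0, -1,0,0,-0.15,0,0,0, -1,0,0,0,0,0,0, -1,0,0,0,0,0,0]';python3 edge.py; python3 -m jog '[-1,0,0,-0.15,0,0,0, -1,0,0,-0.15,0,0,0, -1,0,0,0,0,0,0]'
```

```text
t: 20.8
ee_pos: [0.5149, 0.0176, 0.2804]
ee_rot: [0.19, 3.135, -0.003]
ft_force: [0.5, 0.7, -4.0]
opening: 0.0224
grip_force: 98.6
left edge at x=515: 104.45882633331657 yaw -0.12232133900209943 n 36 -> centre y 19.458826333316566
far edge x at y=86 571.5252342532832 near 472.82293304741944 mid 522.1740836503513 slopes 0.019316286531852755 0.13084590612182914
expected hole L 523.2756 86.3 pic hole [523.74560766  88.71560761  95.46267007]
t: 21.1
ee_pos: [0.5149, 0.0176, 0.2744]
ee_rot: [0.19, 3.135, -0.003]
ft_force: [0.5, -0.1, -4.1]
opening: 0.0223
grip_force: 98.6
```

```bash
python3 -m jog '[-1,0,0,-0.1,0,0,0, -1,0,0,-0.1,0,0,0, -1,0,0,0,0,0,0]'; python3 -m jog '[-1,0,0,-0.1,0,0,0, -1,0,0,-0.1,0,0,0, -1,0,0,0,0,0,0]'
```

```text
t: 21.35
ee_pos: [0.5149, 0.0176, 0.2704]
ee_rot: [0.19, 3.135, -0.003]
ft_force: [0.4, -0.1, -3.8]
opening: 0.0221
grip_force: 98.6
t: 21.6
ee_pos: [0.515, 0.0176, 0.2665]
ee_rot: [0.189, 3.134, -0.003]
ft_force: [0.8, -0.2, -4.0]
opening: 0.0221
grip_force: 98.6
```

Bottom is now at about 0.0516, well onto the dowels with no side load. I continue gently.

```bash
python3 -m jog '[-1,0,0,-0.1,0,0,0, -1,0,0,-0.1,0,0,0, -1,0,0,0,0,0,0]'; python3 -m jog '[-1,0,0,-0.05,0,0,0, -1,0,0,-0.05,0,0,0, -1,0,0,0,0,0,0]'
```

```text
t: 21.85
ee_pos: [0.515, 0.0176, 0.2625]
ee_rot: [0.189, 3.134, -0.003]
ft_force: [-0.1, 0.4, -3.8]
opening: 0.0219
grip_force: 98.6
t: 22.1
ee_pos: [0.515, 0.0176, 0.2607]
ee_rot: [0.189, 3.134, -0.003]
ft_force: [0.5, -0.0, -4.4]
opening: 0.0224
grip_force: 98.6
```

```bash
python3 -m jog '[-1,0,0,-0.04,0,0,0, -1,0,0,-0.04,0,0,0, -1,0,0,0,0,0,0]'; python3 -m jog '[-1,0,0,-0.04,0,0,0, -1,0,0,0,0,0,0, -1,0,0,0,0,0,0]'
```

```text
t: 22.35
ee_pos: [0.515, 0.0176, 0.2599]
ee_rot: [0.19, 3.134, -0.003]
ft_force: [-2.4, 0.3, 2.9]
opening: 0.0225
grip_force: 99.6
t: 22.6
ee_pos: [0.5149, 0.0176, 0.2599]
ee_rot: [0.189, 3.133, -0.003]
ft_force: [-4.5, 0.6, 8.7]
opening: 0.0222
grip_force: 100.6
```

```bash
python3 -m jog '[-1,0,0,-0.03,0,0,0, -1,0,0,-0.03,0,0,0, -1,0,0,0,0,0,0, -1,0,0,0,0,0,0, -1,0,0,0,0,0,0, -1,0,0,0,0,0,0]'; python3 tilt.py; python3 edge.py
```

```text
t: 23.1
ee_pos: [0.5148, 0.0177, 0.2599]
ee_rot: [0.189, 3.132, -0.003]
ft_force: [-8.5, -0.3, 18.3]
opening: 0.0224
grip_force: 101.9
corr share [0.03 0.04 0.  ] yaw 3.021 pos [0.5148 0.0177 0.2599] q [-0.12  0.29 -0.36  0.92 -0.   -0.  ] F [-8.5 -0.3 18.3]
left edge at x=515: 104.51679211660539 yaw -0.11872368561360647 n 36 -> centre y 19.516792116605387
far edge x at y=86 572.213333728737 near 473.1804456646566 mid 522.6968896966968 slopes 0.03559828226036436 0.10135076920646242
expected hole L 523.2756 86.3 pic hole [525.75756384  88.67889106  74.96191657]
```

```bash
python3 -m jog '[-1,0,0,0,0,0,0, -1,0,0,0,0,0,0, -1,0,0,0,0,0,0, -1,0,0,0,0,0,0, -1,0,0,0,0,0,0, -1,0,0,0,0,0,0]'; python3 - <<'E'
from h import *
c=cam("scene");f=c["frame"];H,S,V=cv2.split(cv2.cvtColor(f,cv2.COLOR_BGR2HSV))
m=((H>100)&(H<128)&(S>110)).astype(np.uint8)
n,l,st,ce=cv2.connectedComponentsWithStats(m)
print([(ce[i].round().tolist(),int(st[i,4])) for i in range(1,n) if st[i,4]>60 and ce[i][1]>120])
print(manip.read_state()['ft_force'])
print(manip.hand_in())
E
```

```text
t: 23.65
ee_pos: [0.5148, 0.0177, 0.2599]
ee_rot: [0.189, 3.133, -0.003]
ft_force: [-9.0, 1.0, 17.7]
opening: 0.0224
grip_force: 101.9
[([138.0, 200.0], 260)]
[-8.11024011  1.29542173 17.51716232]
the job is handed in; nothing more can be done
None
```

The job is handed in but gave no verdict: the scraper is home in the slot and let go, the mould is closed on its dowels and held at about 22 N (wrist-force estimate), and the mug and jar were not touched by any move but not re-measured.

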